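# Bed an inlaid lacquer plaque in the hinged inlay press

## Task

Lay the painted lacquer plaque, painted face up, flat in the press bed between its corner guides and let go of it while the cover is still open. Then lower the hinged cover gently, without letting it drop, press it firmly all the way down until the sprung bed is felt to hit its bottom stop and keep it there for about two seconds, but do not lean on the red bar with more than about 15 N, or the plaque is marked. Leave the cover resting on the plaque, and leave the jar, the cup and the stack of boxes where they are.

Things in the scene. Friction and masses are not known exactly. Their poses are not given: they have to be found in the camera images.
- plaque: Loose maroon lacquer plaque with orange and gold flowers on its upper face, 140 x 58 x 16 mm, about 110 g. Origin at the centre of its underside; x along its 140 mm length, y across its 58 mm width, z up out of the painted face. It starts lying painted face up on the table, left or right of the press; in the bed its length lies along the bed's y axis, either way round.
- press: Fixed green press frame on the table, a slab 210 x 200 mm with its top 24 mm up, and at the back two small hinge cheeks up to 72 mm high, at 95 mm to either side of the middle line. Origin on the table below the bed's centre; x points from the front (side of the robot) to the hinge, z up.
- bed_center (a point): Centre of the bed's flat upper face, 46 mm above the table when the bed is up. Axes as the press: x towards the hinge, y along the bed's length. The bed is an 80 x 164 mm aluminium plate with low dark corner guides 6 mm high round a pocket 148 mm (along y) by 66 mm (along x); between the corners, over 120 mm along y, the front and back edges are open, so that fingers may stand there.
- bed (a joint): How far the bed has sunk on its springs, m: 0 up, 0.010 on its bottom stop. With the cover on the plaque, the bottom stop is reached with roughly 5 to 12 N of downward push at the red bar; beyond it nothing gives.
- cover: Hinged grey cover plate, 160 x 170 x 12 mm, about 0.6 kg (varies), cork below, a yellow stripe near its front edge. Its origin lies on the hinge axis, in the middle of the plate's thickness; at angle 0 its axes are those of the press and the plate reaches from x = -10 to -170 mm.
- cover_angle (a joint): Angle of the cover, rad: 0 level, with the plaque pressed down to the bottom stop; 0.05 to 0.12 when it merely rests on the plaque with the bed mostly up; about 1.57 upright; 1.85 fully open, leaning back. It starts open, held by slight hinge friction; below about 1.3 it falls if let go.
- bar (a point): Middle of the round red handle bar, 13 mm thick, 110 mm clear length between its two stays, parallel to the hinge. It lies 210 mm from the hinge axis in the plane of the cover, 40 mm beyond the plate's front edge; 60 mm above the table at angle 0. The cover's axes.
- hinge (a point): Middle of the hinge axis, fixed, 110 mm behind the bed's centre and 60 mm above the table. Axes of the press; the hinge axis is y.
- jar: Loose orange paint jar with a white cap, 66 mm across, 85 mm high. Origin under its centre. Leave alone.
- cup: Loose clear cup, 68 mm across, 80 mm high. Origin under its centre. Leave alone.
- box_stack: Stack of three flat boxes (yellow, blue, orange-red) bound as one, 136 x 99 x 42 mm, standing on the other side of the press from the plaque. Origin under its centre. Leave alone.
Not all that is in view belongs to the job. Several things look just like the plaque: the one meant starts farthest to the robot's right.

How it is judged (in metres and radians):
On the way, in this order (a step that is already met when the one before it is completed fails the run):
1. the plaque lies flat in the bed between the guides, let go, with the cover still open (x of plaque in the frame of bed_center between -0.008 and 0.008 m and y of plaque in the frame of bed_center between -0.008 and 0.008 m and z of plaque in the frame of bed_center between -0.004 and 0.004 m and angle between plaque's own z axis and vertical below 0.05 rad and contact force between the fingers and plaque below 0.1 N and value of joint cover_angle above 0.9 rad), for 0.2 s.
2. the cover presses the plaque down to the bed's bottom stop and is kept there for 1.3 s (x of plaque in the frame of bed_center between -0.008 and 0.008 m and y of plaque in the frame of bed_center between -0.008 and 0.008 m and z of plaque in the frame of bed_center between -0.004 and 0.004 m and angle between plaque's own z axis and vertical below 0.05 rad and value of joint cover_angle below 0.02 rad and value of joint bed above 0.0085 m), for 1.3 s.
At the end, for the whole second after the job is handed in: The plaque lies painted face up and level (within 0.05 rad) in the bed, within 8 mm of the bed's centre along both axes and 4 mm in height, the cover rests on it (angle below 0.16 rad), and all is at rest (x of plaque in the frame of bed_center between -0.008 and 0.008 m and y of plaque in the frame of bed_center between -0.008 and 0.008 m and z of plaque in the frame of bed_center between -0.004 and 0.004 m and angle between plaque's own z axis and vertical below 0.05 rad and value of joint cover_angle between -0.03 and 0.16 rad and contact force between cover and plaque above 0.3 N and linear speed of plaque below 0.02 m/s and velocity of joint cover_angle between -0.05 and 0.05 rad/s); the robot touches nothing.
It fails at once if the cover is dropped: turning faster than 1.5 rad/s (about 0.3 m/s at the bar) with less than 0.35 rad to go (value of joint cover_angle below 0.35 rad and velocity of joint cover_angle below -1.5 rad/s).
It fails at once if the plaque is crushed: more than 65 N between cover and plaque (about 23 N or more at the bar) (contact force between cover and plaque above 65 N).
It fails at once if the jar, the cup or the stack of boxes is shifted by more than 30 mm or tipped (distance of any of jar, cup, box_stack from where it was at the start of the episode above 0.03 m or angle between any of jar, cup, box_stack's own z axis and vertical above 0.3 rad).
It also fails if it takes over 72 s, if anything falls off the work surface, if the arm or the gripper's body presses on something with over 40 N, if the wrist force passes 120 N, or if a joint passes its speed limit or range.

## Robot

A 7-joint arm with a two-finger parallel gripper is mounted at the origin on the work surface. World frame = base frame: x ahead of the robot, y to its left, z up, the work surface at z = 0. Lengths are in m, angles in degrees, forces in N, time in s.
With the tool pointing down it reaches from about 0.425 to 0.875 m from the base axis. Payload 4.7 kg.
Tool frame: the origin (TCP) lies at the very end of the fingers, on their centre line; the grasp point (between the pads) lies 19 mm behind it; z points along the fingers, y is the line along which they close (so a half turn about z gives the same grasp; the last joint's range is limited). The gripper opens to 87 mm and grips with 3 to 60 N. Pads are 19 mm wide; open, the fingers measure 117 mm over their backs; the gripper's body (75 mm by 190 mm) begins 51 mm behind the grasp point.
Start: joints at [76.667, 18.392, -4.016, 83.108, 1.295, 78.541, -3.26], TCP at [0.159, -0.63, 0.223] pointing down, gripper open.
Joint ranges: [-163.93, 163.93], [-17.29, 119.83], [-79.2, 71.16], [3.27, 140.29], [-89.18, 269.18], [5.43, 117.66], [-154.24, 154.24]. Speed limits (degrees/s): [147.25, 147.25, 180, 180, 180, 180, 180].

## Interface

Orientations are given as [roll, pitch, yaw] about the fixed x, y, z axes, in that order (R = Rz(yaw) Ry(pitch) Rx(roll)).
In Python, from cell import get_obs, cams, ticket, finder gives the robot as it stands.
- The arm moves only by the shell command python3 -m creep 'ROWS' [FORCE]. ROWS is text: rows parted by semicolons, each of 5 numbers parted by spaces: the shift along the world's x, y, z in m, then the turn about the world's z in degrees, then the finger opening in m, from 0 to 0.087. A call has 1 to 8 rows; each row shifts and turns the commanded pose from where the row before left it; what a row does not reach is not made up. A row lasts 1/8 s, in which the tool goes at most 62.5 mm and 10.7 degrees, less where a joint would pass 70% of its speed; a pose out of reach is approached as far as the arm can. A call with a gripper value outside its range is refused whole. The fingers move at their own pace and stop on an object; FORCE is the grip in N (left out, the last holds). Time passes only in rows, so rows that do not move let the fingers close. It gives the time, the measured TCP pose, the force, the opening and the grip force at its end, in the units of the state.
- get_obs(): the state, without advancing time (a new reading comes with each control period).
- cams.read_camera(name): name is "scene" or "top" or "wrist"; returns the picture (420x560x3 uint8, red, green, blue); there is no depth.
- cams.calibration(name): a dict with "fx", "fy", "cx", "cy" (pixels), "k1" (the pictures are not rectified: a ray, as slopes to the right and down, at radius r is drawn at 1 + k1 r^2 times it, then the intrinsics apply), "extrinsics" (4x4, takes a point from world to camera coordinates). Camera axes: x right, y down, z forward; pixel columns grow to the right and rows downward; lengths in m; the calibration is good to about 2 mm. A picture is of the moment at which its call begins: read the wrist's pose just before it. calibration takes no time and is no camera call; for the wrist camera it gives the pose at the moment of the call.
- ticket.sign_off(): hands the job in; it is judged then, once.
Trained networks look in the newest picture that a camera, given by its name, has taken for a name from the list of things; names that differ only in an ending like _2 or _b are one class to them, and where a whole thing is asked for, a point or a joint stands for the part that bears it (a point fixed in the world has none). Each returns a list of dicts, best first, with "p" (0 to 1); they miss things now and then, are a little off and sometimes report something else, mostly with a low value. They report only what shows in the picture. A call takes as long as a camera call. They do not tell look-alikes from the thing itself.
- finder.masks_of(name, camera): "mask" (420x560 bool, what is visible of it) and "xy" ([column, row] in pixels, amid what is visible of it).
- finder.tip_of(name, camera): "xy" ([column, row] in pixels: a listed point, or the origin of a listed thing).
The state is a dict: "time_s": time; "qpos": joint angles; "joint_velocities": joint speeds; "effort": joint torques, N m; "tool_pos": TCP position; "tool_rot": TCP orientation; "force": force on the tool from outside, world axes, zero at the start; "wrist_torque": the same for the moment, N m; "grip_width": finger opening in m; "grasp_force": force on a finger pad.
Only numpy, scipy, OpenCV 4.12 (cv2) and the standard library are available. Lean on these libraries where they do the work, as an engineer would, in place of code of your own. Each camera call takes 0.05 s, during which the arm holds its last target. There are 200 camera calls.

## Working session

There is one attempt and no reset: what is moved stays moved. The work goes in short steps, Python scripts to look and compute and a shell command to move; the robot and the scene stay as the last step left them, time stands still between calls to the robot, and variables do not carry over. Pictures are saved under pics/ and viewed, at most 10 in all, crops included, and the job is handed in when it is done.

```bash
mkdir -p pics; ls
cat > h.py <<'E'
import numpy as np, cv2
from cell import get_obs, cams, ticket, finder
def ray(cal,px):
    s=np.array([(px[0]-cal['cx'])/cal['fx'],(px[1]-cal['cy'])/cal['fy']]); u=s.copy()
    for _ in range(20): u=s/(1+cal['k1']*(u@u))
    E=np.array(cal['extrinsics']); R,t=E[:3,:3],E[:3,3]
    return -R.T@t, R.T@np.array([u[0],u[1],1])
def onz(cal,px,z):
    o,d=ray(cal,px); return o+d*(z-o[2])/d[2]
def proj(cal,P):
    E=np.array(cal['extrinsics']); c=E[:3,:3]@np.array(P)+E[:3,3]; u=c[:2]/c[2]; u=u*(1+cal['k1']*(u@u))
    return np.array([cal['fx']*u[0]+cal['cx'],cal['fy']*u[1]+cal['cy']])
def save(n,im): cv2.imwrite('pics/'+n,im[:,:,::-1])
E
python3 - <<'E'
from h import *
np.set_printoptions(precision=4,suppress=True)
o=get_obs(); print(o['time_s'],o['tool_pos'],o['tool_rot'],o['force'],o['grip_width'])
ims=[]
for c in ['scene','top']:
    im=cams.read_camera(c); cal=cams.calibration(c); ims.append(im)
    print(c,ray(cal,(280,210)))
    for n,z in [('plaque',.016),('press',.024),('cover',None),('jar',.085),('cup',.08),('box_stack',.042)]:
        for m in finder.masks_of(n,c)[:5]:
            print(n,round(m['p'],2),np.round(m['xy']),m['mask'].sum(), onz(cal,m['xy'],z) if z else '')
    for n,z in [('plaque',0),('press',0),('bed_center',.046),('hinge',.06),('bar',None)]:
        for m in finder.tip_of(n,c)[:4]:
            print('tip',n,round(m['p'],2),np.round(m['xy'],1), onz(cal,m['xy'],z) if z is not None else '')
save('a.png',cv2.resize(np.vstack(ims),(448,600*1))if 0 else ims[0]); save('b.png',ims[1])
E
```

```text
pics
0.0 [ 0.1586 -0.6298  0.2215] [-179.8899    0.006    14.1408] [-0.2137  0.4876  0.7035] 0.0869581150658888
scene (array([1.1108, 0.179 , 1.    ]), array([-0.4798, -0.1838, -0.858 ]))
plaque 0.91 [268. 123.] 1205 [ 0.3375 -0.1408  0.016 ]
plaque 0.82 [189. 144.] 1246 [ 0.4572 -0.2992  0.016 ]
plaque 0.82 [345. 147.] 1341 [0.3488 0.0555 0.016 ]
plaque 0.77 [217. 322.] 2208 [ 0.8404 -0.0642  0.016 ]
plaque 0.19 [397. 299.] 1315 [0.6815 0.2579 0.016 ]
press 0.85 [300. 224.] 9215 [0.5848 0.0227 0.024 ]
press 0.67 [334. 206.] 723 [0.5169 0.0766 0.024 ]
press 0.21 [141. 220.] 1147 [ 0.6855 -0.3083  0.024 ]
cover 0.72 [292. 220.] 5492 
jar 0.72 [142. 221.] 1117 [ 0.714  -0.2743  0.085 ]
jar 0.56 [396. 300.] 1287 [0.713  0.2519 0.085 ]
box_stack 0.55 [448. 210.] 2699 [0.4593 0.3148 0.042 ]
tip plaque 0.96 [191.9 143.7] [ 0.4436 -0.3     0.    ]
tip plaque 0.81 [346.6 150.5] [0.3439 0.0606 0.    ]
tip plaque 0.73 [267.4 128.1] [ 0.3398 -0.1427  0.    ]
tip plaque 0.57 [215.5 321.9] [ 0.8371 -0.0707  0.    ]
tip press 0.56 [310.5 221.3] [0.5573 0.0376 0.    ]
tip bed_center 0.68 [311.3 209
[... 521 characters left out ...]
48 0.024 ]
press 0.3 [399. 155.] 694 [ 0.7095 -0.3071  0.024 ]
cover 0.88 [270. 163.] 1492 
jar 0.74 [179. 160.] 669 [0.6955 0.252  0.085 ]
cup 0.82 [401. 157.] 652 [ 0.6916 -0.2969  0.08  ]
box_stack 0.63 [158. 263.] 2318 [0.4422 0.3129 0.042 ]
tip plaque 0.91 [263.2 298.8] [0.3481 0.0529 0.    ]
tip plaque 0.78 [401.5 256.6] [ 0.4477 -0.3056  0.    ]
tip plaque 0.62 [310.3 111.8] [ 0.8393 -0.0806  0.    ]
tip plaque 0.6 [338.9 307.4] [ 0.3227 -0.1393  0.    ]
tip press 0.73 [269.5 217.5] [0.556  0.0336 0.    ]
tip press 0.62 [272.4 214.8] [0.5629 0.0259 0.    ]
tip hinge 0.67 [274.6 170.8] [0.6672 0.0172 0.06  ]
tip hinge 0.48 [161.8 264.9] [0.4383 0.2982 0.06  ]
tip bar 0.98 [269.2 154.5]
```

Run:
```python
import cv2,numpy as np
a=cv2.imread('pics/a.png');b=cv2.imread('pics/b.png')
cv2.imwrite('pics/a2.png',cv2.resize(a[60:400,100:530],None,fx=1.75,fy=1.75,interpolation=cv2.INTER_CUBIC))
cv2.imwrite('pics/b2.png',cv2.resize(b[80:360,120:470],None,fx=2.1,fy=2.1,interpolation=cv2.INTER_CUBIC))
```

```text
(no output)
```

View pics/a2.png

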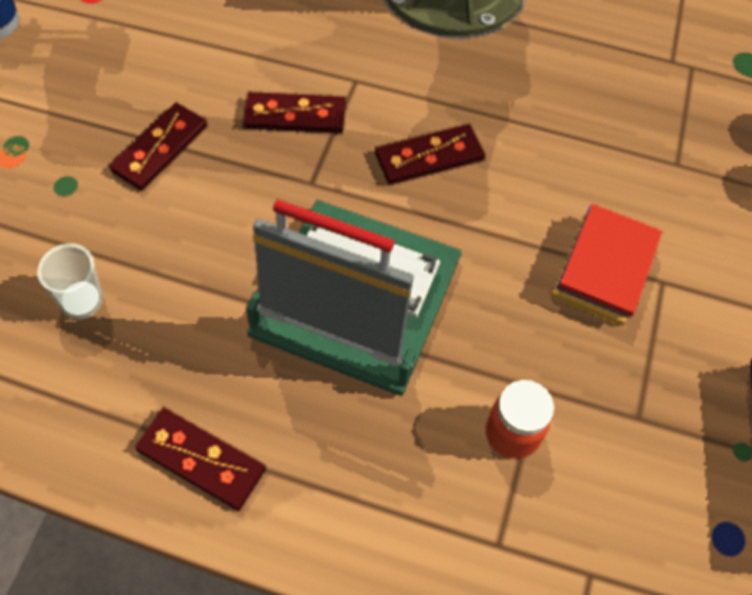

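View pics/b2.png

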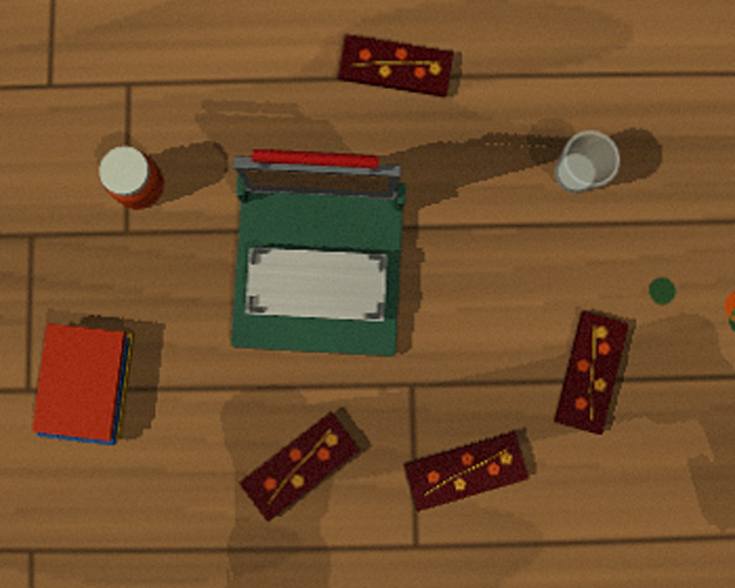

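The scene view shows the press with its cover open (bar around (330,225)) and the target plaque at (158,147). In the top crop the target is the rightmost plaque at (593,372), painted face up. The bed is at (315,284), the cup at (588,160), the jar at (130,175) and the boxes at (82,383).

```bash
cat > meas.py <<'E'
from h import *
np.set_printoptions(precision=4,suppress=True)
def rect(cal,mask,z):
    cs,_=cv2.findContours(mask.astype(np.uint8),cv2.RETR_EXTERNAL,cv2.CHAIN_APPROX_NONE)
    c=max(cs,key=cv2.contourArea)[:,0,:]
    P=np.array([onz(cal,p,z)[:2] for p in c.astype(float)])
    (x,y),(w,h),a=cv2.minAreaRect((P*1000).astype(np.float32))
    if w<h: w,h,a=h,w,a+90
    return np.array([x/1000,y/1000]),w,h,(a+90)%180-90
E
python3 - <<'E'
from meas import *
for c in ['top','scene']:
    im=cams.read_camera(c); cal=cams.calibration(c)
    hsv=cv2.cvtColor(im,cv2.COLOR_RGB2HSV)
    for m in finder.masks_of('plaque',c):
        P=onz(cal,m['xy'],.016)
        if P[1]<-.22: print(c,'plaque',m['p'],rect(cal,m['mask'],.016))
    green=((hsv[...,0]>60)&(hsv[...,0]<100)&(hsv[...,1]>80)).astype(np.uint8)
    green[:, :200]=0; green[:,400:]=0
    print('green',green.sum())
    if c=='top':
        ys,xs=np.mgrid[:420,:560]
        white=((hsv[...,1]<60)&(hsv[...,2]>100)&(xs>232)&(xs<310)&(ys>195)&(ys<236)).astype(np.uint8)
        white=cv2.morphologyEx(white,cv2.MORPH_CLOSE,np.ones((9,9)))
        print('bed',white.sum(),rect(cal,white,.046))
        # front edge of press (green bottom edge) fit
        pts=[]
        for x in range(236,302):
            r=np.where(green[:,x]>0)[0]
            if len(r): pts.append(onz(cal,(x,r.max()+.5),.024)[:2])
        pts=np.array(pts[5:-5]); f=np.polyfit(pts[:,1],pts[:,0],1); print('front edge: dx/dy',f,'yaw',np.degrees(np.arctan(-f[0])))
        red=((hsv[...,0]<6)|(hsv[...,0]>174))&(hsv[...,1]>180)&(hsv[...,2]>90)&(xs>230)&(xs<310)&(ys>140)&(ys<165)
        print('red',red.sum(), xs[red].min(),xs[red].max(),ys[red].min(),ys[red].max(),[onz(cal,(xs[red].mean(),ys[red].mean()),z) for z in (.25,.26,.27)])
    else:
        ys,xs=np.mgrid[:420,:560]
        red=((hsv[...,0]<6)|(hsv[...,0]>174))&(hsv[...,1]>180)&(xs>240)&(xs<340)&(ys>160)&(ys<215)
        print('red',red.sum(),xs[red].mean(),ys[red].mean(),[onz(cal,(xs[red].mean(),ys[red].mean()),z) for z in (.25,.26,.27)])
E
```

```text
top plaque 0.82 (array([ 0.4474, -0.301 ]), 141.71954345703125, 63.02317810058594, -17.271881103515625)
green 3579
bed 2098 (array([0.5584, 0.0308]), 165.53797912597656, 79.55322265625, 85.8143539428711)
front edge: dx/dy [0.1234 0.4685] yaw -7.033817533729533
red 329 240 299 151 159 [array([0.6621, 0.0241, 0.25  ]), array([0.6597, 0.0238, 0.26  ]), array([0.6573, 0.0235, 0.27  ])]
scene plaque 0.95 (array([ 0.4513, -0.2954]), 146.9825439453125, 67.46800994873047, -15.545028686523438)
green 2491
red 468 291.64957264957263 186.38247863247864 [array([0.6405, 0.0216, 0.25  ]), array([0.6467, 0.0237, 0.26  ]), array([0.653 , 0.0258, 0.27  ])]
```

```bash
python3 -m creep '0.03 0.034 0 -3 0.087;0.04 0.046 0 -4 0.087;0.04 0.046 0 -4 0.087;0.04 0.046 0 -4 0.087;0.04 0.046 0 -5 0.087;0.04 0.046 0 -5 0.087;0.035 0.04 0 -4 0.087;0.025 0.027 0 -2 0.087'
cat > wp.py <<'E'
from meas import *
import sys
name,zz=sys.argv[1],float(sys.argv[2])
o=get_obs(); cal=cams.calibration('wrist'); im=cams.read_camera('wrist')
print(o['time_s'],o['tool_pos'],o['tool_rot'],o['force'])
for m in finder.masks_of(name,'wrist')[:3]: print(m['p'],m['xy'],rect(cal,m['mask'],zz))
save(sys.argv[3],im)
E
python3 -m creep '0 0 0 0 0.087;0 0 0 0 0.087'; python3 wp.py plaque 0.016 w1.png
```

```text
time_s: 2.4
tool_pos: [0.4506, -0.2966, 0.223]
tool_rot: [-180.0, -0.1, -16.8]
force: [-0.1, -0.4, 0.7]
grip_width: 0.0872
grasp_force: 0.0
time_s: 2.65
tool_pos: [0.4482, -0.3001, 0.2226]
tool_rot: [180.0, 0.0, -16.9]
force: [0.9, -0.4, -0.1]
grip_width: 0.0871
grasp_force: 0.0
2.65 [ 0.4482 -0.3001  0.2226] [179.9522   0.02   -16.8827] [ 0.9336 -0.3749 -0.0559]
0.98 [284.5, 180.6] (array([ 0.448 , -0.3012]), 140.803955078125, 58.2799072265625, -17.045555114746094)
0.69 [197.8, 317.5] (array([ 0.3269, -0.1496]), 129.6872100830078, 43.865840911865234, -74.50862216949463)
0.5 [26.7, 167.0] (array([ 0.5643, -0.0593]), 222.70721435546875, 94.20761108398438, -27.626785278320312)
```

```bash
python3 -m creep '0 -0.001 -0.05 0 0.087;0 0 -0.05 0 0.087;0 0 -0.05 0 0.087;0 0 -0.04 0 0.087;0 0 -0.02 0 0.087;0 0 -0.008 0 0.087;0 0 0 0 0.087;0 0 0 0 0.087' 15; python3 -m creep '0 0 0 0 0.04;0 0 0 0 0.04;0 0 0 0 0.04;0 0 0 0 0.04;0 0 0 0 0.04;0 0 0 0 0.04' 25
```

```text
time_s: 3.75
tool_pos: [0.4495, -0.3012, 0.0058]
tool_rot: [179.9, -0.1, -16.9]
force: [0.4, 0.0, -0.2]
grip_width: 0.0867
grasp_force: 0.0
time_s: 4.5
tool_pos: [0.4488, -0.3007, 0.0048]
tool_rot: [180.0, -0.0, -16.9]
force: [0.1, -1.8, 1.2]
grip_width: 0.0576
grasp_force: 25.0
```

```bash
python3 -m creep '0 0 0.03 0 0.04;0 0 0.06 0 0.04;0 0 0.06 0 0.04;0 0.02 0.03 5 0.04;0 0.033 0.02 9.5 0.04;0 0.035 0 9.5 0.04;0 0.035 0 9.5 0.04;0 0.035 0 9.5 0.04'; python3 -m creep '0 0.035 0 9.5 0.04;0 0.035 0 9.5 0.04;0 0.035 0 9.5 0.04;0 0.035 0 9.5 0.04;0 0.03 0 9 0.04;0 0.02 0 9.5 0.04;0 0.014 0 1.5 0.04;0 0 0 0 0.04'; python3 -m creep '0 0 0 0 0.04;0 0 0 0 0.04'; python3 wp.py press 0.024 w2.png
```

```text
time_s: 5.5
tool_pos: [0.4484, -0.1407, 0.2042]
tool_rot: [-180.0, 0.0, 26.5]
force: [0.6, 0.5, -0.9]
grip_width: 0.0577
grasp_force: 25.0
time_s: 6.5
tool_pos: [0.4486, 0.0625, 0.2044]
tool_rot: [-180.0, -0.0, 84.1]
force: [0.7, -0.6, -1.3]
grip_width: 0.058
grasp_force: 25.0
time_s: 6.75
tool_pos: [0.4488, 0.0607, 0.2045]
tool_rot: [-180.0, 0.0, 84.0]
force: [0.2, -0.7, -1.5]
grip_width: 0.0579
grasp_force: 25.0
6.75 [0.4488 0.0607 0.2045] [-179.993     0.0108   83.9987] [ 0.2032 -0.6806 -1.4745]
0.72 [455.8, 178.6] (array([0.613 , 0.0451]), 262.90069580078125, 168.59397888183594, -3.077789306640625)
```

View pics/w2.png

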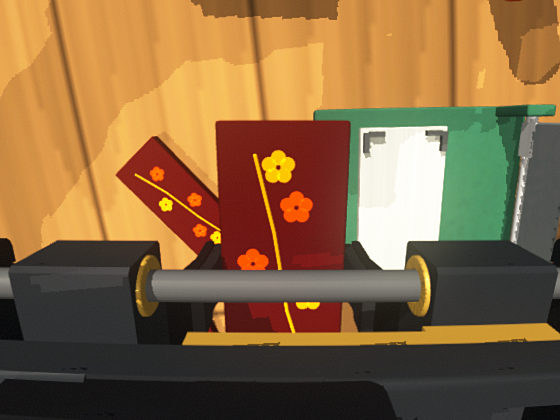

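The wrist view shows the held plaque, face up and straight in the fingers at (283,225). The bed's +y end is behind it, with corners near (360,128) and (447,128), and the cover plate is at the right edge.

```bash
cat > bed.py <<'E'
from meas import *
cal=cams.calibration('wrist'); im=cams.read_camera('wrist')
hsv=cv2.cvtColor(im,cv2.COLOR_RGB2HSV); ys,xs=np.mgrid[:420,:560]
w=((hsv[...,1]<50)&(hsv[...,2]>60)&(xs>352)&(xs<455)&(ys>118)&(ys<232)).astype(np.uint8)
w=cv2.morphologyEx(w,cv2.MORPH_CLOSE,np.ones((25,25)),borderValue=0)
L=[];Rr=[];T=[]
for r in range(160,228):
    c=np.where(w[r])[0]; L.append(onz(cal,(c.min()-.5,r),.046)[:2]); Rr.append(onz(cal,(c.max()+.5,r),.046)[:2])
for c in range(385,425):
    r=np.where(w[:,c])[0]; T.append(onz(cal,(c,r.min()-.5),.046)[:2])
L,Rr,T=map(np.array,(L,Rr,T))
def fit(P):
    vx,vy,x,y=cv2.fitLine(P.astype(np.float32),cv2.DIST_HUBER,0,1e-4,1e-4).ravel(); return np.array([x,y]),np.array([vx,vy])
for n,P in zip(('front','back','end'),(L,Rr,T)):
    p,v=fit(P); print(n,p,np.degrees(np.arctan2(v[1],v[0])))
pl,vl=fit(L);pr,vr=fit(Rr);pt,vt=fit(T)
if vl[1]<0: vl=-vl
if vr[1]<0: vr=-vr
def X(p,v,q,u): 
    a=np.linalg.solve(np.c_[v,-u],q-p); return p+a[0]*v
a=X(pl,vl,pt,vt);b=X(pr,vr,pt,vt); print('corners',a,b,np.linalg.norm(a-b))
d=(vl+vr);d/=np.linalg.norm(d); print('yaw',np.degrees(np.arctan2(-d[0],d[1])),'centre',(a+b)/2-d*.082)
for m in finder.masks_of('plaque','wrist')[:3]: print(m['p'],m['xy'])
m=((hsv[...,2]<140)&(hsv[...,1]>120)&((hsv[...,0]<5)|(hsv[...,0]>170))&(xs>205)&(xs<355)&(ys>115)&(ys<230)).astype(np.uint8)
zt=.2045-.0048+.016
for lo in (0,1):
    P=[]
    for r in range(140,225):
        c=np.where(m[r])[0]; P.append(onz(cal,((c.max()+.5) if lo else (c.min()-.5),r),zt)[:2])
    p,v=fit(np.array(P)); print('plaque edge',p,np.degrees(np.arctan2(v[1],v[0])))
P=[]
for c in range(235,335): P.append(onz(cal,(c,np.where(m[:,c])[0].min()-.5),zt)[:2])
p,v=fit(np.array(P)); print('plaque end',p,np.degrees(np.arctan2(v[1],v[0])))
print(get_obs()['tool_pos'],cams.calibration('top')['k1'])
E
python3 bed.py
```

```text
front [0.5182 0.0498] 85.86964
back [0.5998 0.0477] 85.876335
end [0.5665 0.1137] -5.4338975
corners [0.5231 0.1178] [0.6043 0.1101] 0.08151686
yaw -4.127009 centre [0.5578 0.0321]
0.95 [282.0, 209.5]
0.8 [173.9, 191.8]
0.5 [211.8, 327.3]
plaque edge [0.4227 0.1091] 70.47803
plaque edge [0.4812 0.102 ] 83.81073
plaque end [0.4581 0.13  ] -6.0100203
[0.4488 0.0613 0.2045] -0.09032427742192209
```

```bash
python3 -m creep '0.02 -0.008 0 1 0.04;0.03 -0.011 -0.02 1 0.04;0.02 -0.008 -0.04 0 0.04;0.009 -0.002 -0.045 0 0.04;0 0 -0.025 0 0.04;0 0 -0.012 0 0.04;0 0 0 0 0.04;0 0 0 0 0.04'; python3 -m creep '0.006 0 0 0 0.04;0.008 0 0 0 0.04;0.008 0 0 0 0.04;0.005 0 0 0 0.04;0.003 0 0 0 0.04;0 0 0 0 0.04;0 0 0 0 0.04'
```

```text
time_s: 7.95
tool_pos: [0.5288, 0.0327, 0.0639]
tool_rot: [179.9, 0.0, 86.1]
force: [0.3, -0.4, -0.9]
grip_width: 0.058
grasp_force: 25.0
time_s: 8.82
tool_pos: [0.5575, 0.0327, 0.0625]
tool_rot: [-180.0, 0.0, 86.1]
force: [-0.4, 0.5, -1.1]
grip_width: 0.0578
grasp_force: 25.0
```

```bash
python3 -m creep '0 -0.001 -0.005 0 0.04;0 0 -0.004 0 0.04;0 0 -0.001 0 0.04;0 0 0 0 0.04;0 0 -0.001 0 0.04;0 0 0 0 0.04'
```

```text
time_s: 9.57
tool_pos: [0.5578, 0.0317, 0.0516]
tool_rot: [180.0, 0.0, 86.1]
force: [0.5, 0.1, -2.3]
grip_width: 0.0576
grasp_force: 25.0
```

Run:
```python
from meas import *
o=get_obs();print(o['force'])
im=cams.read_camera('scene');cal=cams.calibration('scene')
c=proj(cal,(.558,.03,.06)).astype(int);print(c)
save('s3.png',cv2.resize(im[c[1]-110:c[1]+90,c[0]-130:c[0]+120],None,fx=3,fy=3,interpolation=cv2.INTER_CUBIC))
```

```text
[ 0.4745  0.0671 -2.2866]
[307 206]
```

View pics/s3.png

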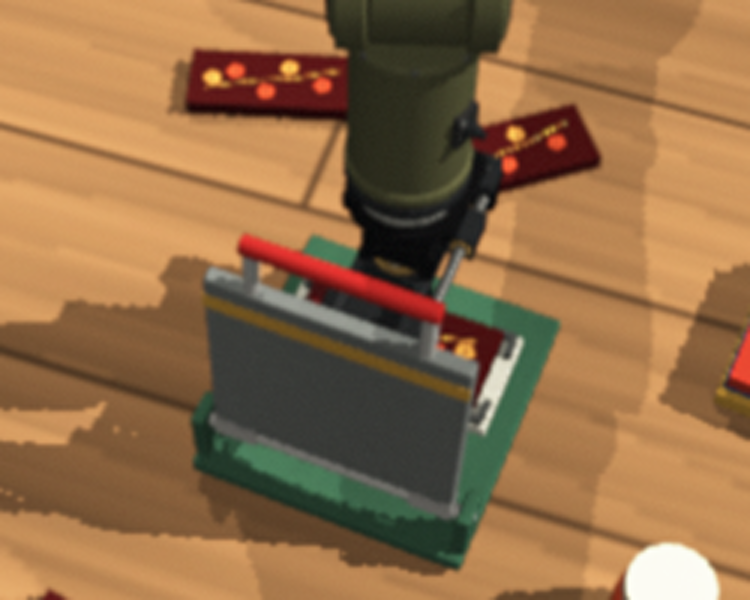

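The plaque sits between the guides (around (440,350)), and the cover is still upright with its bar at (340,280). Next I'll release it.

```bash
python3 -m creep '0 0 -0.001 0 0.04;0 0 0 0 0.04;0 0 0 0 0.065;0 0 0 0 0.072;0 0 0 0 0.08;0 0 0 0 0.08;0 0 0 0 0.08'; python3 -m creep '-0.005 0 0.01 0 0.08;-0.015 0 0.02 0 0.08;-0.03 0 0.03 0 0.08;-0.03 0 0.04 0 0.08;-0.02 0 0.05 0 0.08;0 0 0.04 0 0.08;0 0 0 0 0.08;0 0 0 0 0.08'
cat > look.py <<'E'
from meas import *
import sys
o=get_obs(); print(o['tool_pos'],o['force'])
B=np.array([.558,.0315]); yaw=np.radians(-4.1); ex=np.array([np.cos(yaw),np.sin(yaw)]); ey=np.array([-ex[1],ex[0]])
cal=cams.calibration('top'); im=cams.read_camera('top')
for m in finder.masks_of('plaque','top'):
    P=onz(cal,m['xy'],.062)[:2]
    if np.linalg.norm(P-B)<.05:
        c,w,h,a=rect(cal,m['mask'],.062); print('plaque',m['p'],c,w,h,a,'bed xy',(c-B)@ex,(c-B)@ey)
# bar: fit cover angle from both cameras
H=np.r_[B+.11*ex,.06]
for c in ('top','scene'):
    cal=cams.calibration(c); im=cams.read_camera(c)
    for m in finder.tip_of('bar',c)[:2]:
        best=min(np.arange(0,1.9,.005),key=lambda t:np.linalg.norm(proj(cal,H+np.r_[-.21*np.cos(t)*ex,.21*np.sin(t)])-m['xy']))
        Q=H+np.r_[-.21*np.cos(best)*ex,.21*np.sin(best)]
        print(c,'bar',m['p'],m['xy'],'angle',best,Q,'resid',proj(cal,Q)-m['xy'])
    if len(sys.argv)>1 and c=='scene': save(sys.argv[1],im)
E
python3 look.py s4.png
```

```text
time_s: 10.5
tool_pos: [0.5578, 0.0317, 0.0506]
tool_rot: [180.0, 0.0, 86.1]
force: [-0.3, -1.2, 0.8]
grip_width: 0.0794
grasp_force: 0.0
time_s: 11.5
tool_pos: [0.4573, 0.0318, 0.2404]
tool_rot: [180.0, 0.0, 86.2]
force: [-0.1, 0.8, 0.1]
grip_width: 0.0798
grasp_force: 0.0
[0.4573 0.0318 0.2404] [-0.0996  0.7941  0.1132]
top bar 0.78 [270.1, 151.8] angle 1.555 [0.6644 0.0239 0.27  ] resid [-0.9113 -0.0267]
top bar 0.16 [274.5, 170.7] angle 1.375 [0.627  0.0266 0.266 ] resid [-6.2937 -0.414 ]
scene bar 0.89 [288.6, 190.2] angle 1.545 [0.6623 0.024  0.2699] resid [0.2659 0.3539]
```

```bash
python3 -m creep '0 0 0.04 0 0.08;0 -0.003 0.04 0 0.08;0.02 -0.005 0.03 0 0.08;0.04 0 0 0 0.06;0.04 0 0 0 0.06;0 0 0 0 0.06;0 0 0 0 0.06'; python3 look.py; python3 wp.py plaque .062 w5.png
python3 - <<'E'
from meas import *
cal=cams.calibration('wrist')
for m in finder.tip_of('bar','wrist')[:2]: print(m, onz(cal,m['xy'],.27))
E
```

```text
time_s: 12.68
tool_pos: [0.5572, 0.024, 0.3499]
tool_rot: [-179.9, -0.0, 86.2]
force: [-0.8, 0.4, -0.3]
grip_width: 0.0607
grasp_force: 0.0
[0.5572 0.024  0.3499] [-0.7807  0.4268 -0.2531]
scene bar 0.78 [288.4, 190.4] angle 1.545 [0.6623 0.024  0.2699] resid [0.4659 0.1539]
12.975 [0.5573 0.0237 0.3512] [179.9324   0.0603  86.1379] [ 0.0522 -0.7275 -0.0808]
0.96 [282.6, 164.9] (array([0.5573, 0.0323]), 137.14566040039062, 57.86450958251953, 85.99725341796875)
0.76 [473.1, 207.1] (array([ 0.8133, -0.0396]), 96.7471694946289, 61.043800354003906, 79.69395446777344)
0.68 [135.2, 154.4] (array([0.3651, 0.061 ]), 127.44181060791016, 58.22996520996094, -53.30744171142578)
{'xy': [419.5, 204.6], 'p': 0.76} [0.6571 0.0275 0.27  ]
```

View pics/w5.png

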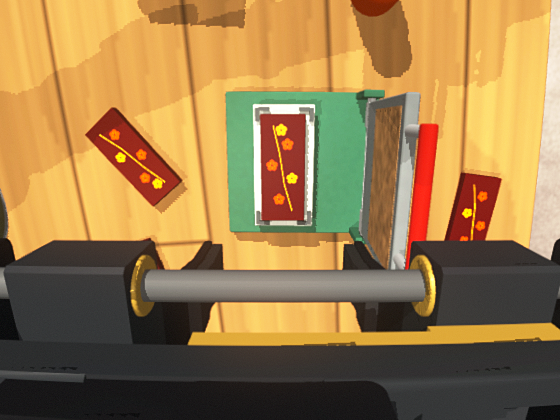

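The plaque lies centred in the bed at (284,168), within the guides. The open cover's red bar runs from (428,125) down to about (415,265). Next I'll take hold of the bar.

```bash
python3 -m creep '0.04 0 0 0 0.06;0.04 0 0 0 0.06;0.025 0 0 0 0.06;0 0 -0.03 0 0.06;0 0 -0.04 0 0.06;0 0 -0.02 0 0.06;0 0 -0.009 0 0.06;0 0 0 0 0.06'; python3 -m creep '0 0 0 0 0.04;0 0 0 0 0.03;0 0 0 0 0.02;0 0 0 0 0.01;0 0 0 0 0.005;0 0 0 0 0.005;0 0 0 0 0.005;0 0 0 0 0.005' 12;python3 look.py s6.png
```

```text
time_s: 14.12
tool_pos: [0.663, 0.0236, 0.2521]
tool_rot: [180.0, 0.0, 86.1]
force: [-0.0, 0.1, 0.5]
grip_width: 0.0599
grasp_force: 0.0
time_s: 15.12
tool_pos: [0.6627, 0.0237, 0.2516]
tool_rot: [-180.0, 0.0, 86.1]
force: [-1.0, 0.5, 1.3]
grip_width: 0.0125
grasp_force: 12.0
[0.6627 0.0237 0.2516] [-0.9933  0.5152  1.2759]
plaque 0.83 [0.5585 0.0746] 56.922752380371094 54.343936920166016 -1.12005615234375 bed xy -0.0025960338120971605 0.042989549576609117
scene bar 0.51 [393.4, 309.4] angle 1.895 [0.7344 0.0189 0.2591] resid [-122.0211  -80.4815]
```

Run:
```python
import numpy as np
y=np.radians(-4.1); t=np.radians(np.r_[88.6,86.5,np.arange(83,8,-3.5),6])
x=-.21*np.cos(t);z=.21*np.sin(t)
for a,b,c in zip(np.degrees(t[1:]),np.diff(x),np.diff(z)): print(round(a,1),*np.round([b*np.cos(y),b*np.sin(y),c],4))
```

```text
86.5 -0.0077 0.0005 -0.0003
83.0 -0.0127 0.0009 -0.0012
79.5 -0.0126 0.0009 -0.002
76.0 -0.0125 0.0009 -0.0027
72.5 -0.0123 0.0009 -0.0035
69.0 -0.0121 0.0009 -0.0042
65.5 -0.0118 0.0008 -0.005
62.0 -0.0115 0.0008 -0.0057
58.5 -0.0111 0.0008 -0.0064
55.0 -0.0107 0.0008 -0.007
51.5 -0.0103 0.0007 -0.0077
48.0 -0.0098 0.0007 -0.0083
44.5 -0.0092 0.0007 -0.0089
41.0 -0.0087 0.0006 -0.0094
37.5 -0.0081 0.0006 -0.0099
34.0 -0.0075 0.0005 -0.0104
30.5 -0.0068 0.0005 -0.0108
27.0 -0.0062 0.0004 -0.0112
23.5 -0.0055 0.0004 -0.0116
20.0 -0.0047 0.0003 -0.0119
16.5 -0.004 0.0003 -0.0122
13.0 -0.0033 0.0002 -0.0124
9.5 -0.0025 0.0002 -0.0126
6.0 -0.0017 0.0001 -0.0127
```

```bash
python3 -m creep '-0.0077 0.0005 -0.0003 0 0.005;-0.0127 0.0009 -0.0012 0 0.005;-0.0126 0.0009 -0.002 0 0.005;-0.0125 0.0009 -0.0027 0 0.005;-0.0123 0.0009 -0.0035 0 0.005;-0.0121 0.0009 -0.0042 0 0.005;0 0 0 0 0.005' 15
```

```text
time_s: 16.3
tool_pos: [0.5909, 0.0291, 0.2372]
tool_rot: [-179.8, 0.0, 86.2]
force: [-2.1, 1.6, 0.6]
grip_width: 0.0125
grasp_force: 15.0
```

```bash
python3 -m creep '-0.0118 0.0008 -0.005 0 0.005;-0.0115 0.0008 -0.0057 0 0.005;-0.0111 0.0008 -0.0064 0 0.005;-0.0107 0.0008 -0.007 0 0.005;-0.0103 0.0007 -0.0077 0 0.005;-0.0098 0.0007 -0.0083 0 0.005;-0.0092 0.0007 -0.0089 0 0.005;0 0 0 0 0.005'
```

```text
time_s: 17.3
tool_pos: [0.5168, 0.0343, 0.1874]
tool_rot: [-179.8, 0.0, 86.2]
force: [-0.1, 4.8, -3.1]
grip_width: 0.0124
grasp_force: 15.0
```

```bash
python3 -m creep '-0.0087 0.0004 -0.0094 0 0.005;-0.0081 0.0004 -0.0099 0 0.005;-0.0075 0.0003 -0.0104 0 0.005;-0.0068 0.0003 -0.0108 0 0.005;-0.0062 0.0003 -0.0112 0 0.005;-0.0055 0.0003 -0.0116 0 0.005;-0.0047 0.0002 -0.0119 0 0.005;0 0 0 0 0.005'
```

```text
time_s: 18.3
tool_pos: [0.4707, 0.0371, 0.1122]
tool_rot: [180.0, -0.1, 86.2]
force: [2.4, 5.7, -4.4]
grip_width: 0.0124
grasp_force: 15.0
```

```bash
python3 -m creep '-0.004 0.0002 -0.0122 0 0.005;-0.0033 0.0001 -0.0124 0 0.005;-0.0025 0.0001 -0.0126 0 0.005;-0.0009 0 -0.006 0 0.005;-0.0005 0 -0.005 0 0.005;0 0 -0.003 0 0.005;0 0 0 0 0.005;0 0 0 0 0.005'
```

```text
time_s: 19.3
tool_pos: [0.46, 0.0376, 0.0619]
tool_rot: [179.9, -0.1, 86.2]
force: [1.4, 6.7, -2.2]
grip_width: 0.0123
grasp_force: 15.0
```

```bash
python3 -m creep '0 0.001 -0.003 0 0.005;0 0 -0.003 0 0.005;0 0 0 0 0.005'; python3 -m creep '0 0.001 -0.003 0 0.005;0 0 -0.002 0 0.005;0 0 0 0 0.005'
```

```text
time_s: 19.68
tool_pos: [0.4597, 0.0376, 0.056]
tool_rot: [180.0, -0.0, 86.1]
force: [-0.7, 5.0, 0.1]
grip_width: 0.0124
grasp_force: 15.0
time_s: 20.05
tool_pos: [0.4595, 0.0377, 0.051]
tool_rot: [-180.0, 0.1, 86.1]
force: [-1.5, 0.1, 1.3]
grip_width: 0.0123
grasp_force: 15.0
```

```bash
python3 -m creep '0 0 -0.002 0 0.005;0 0 -0.002 0 0.005;0 0 0 0 0.005;0 0 0 0 0.005' 25; python3 -m creep '0 0 -0.002 0 0.005;0 0 -0.001 0 0.005;0 0 0 0 0.005;0 0 0 0 0.005'
```

```text
time_s: 20.55
tool_pos: [0.4594, 0.0378, 0.0471]
tool_rot: [-180.0, 0.1, 86.1]
force: [-3.8, -1.8, 3.8]
grip_width: 0.0118
grasp_force: 25.0
time_s: 21.05
tool_pos: [0.4594, 0.0378, 0.0446]
tool_rot: [-179.9, 0.1, 86.1]
force: [-5.7, -2.7, 8.2]
grip_width: 0.0117
grasp_force: 25.0
```

```bash
python3 -m creep '-0.001 0 -0.001 0 0.005;0 0 0 0 0.005;0 0 0 0 0.005'; python3 -m creep '0 0 -0.001 0 0.005;0 0 0 0 0.005;0 0 0 0 0.005'
```

```text
time_s: 21.42
tool_pos: [0.4594, 0.0378, 0.0441]
tool_rot: [179.9, 0.1, 86.1]
force: [-3.9, -2.3, 10.1]
grip_width: 0.0121
grasp_force: 25.0
time_s: 21.8
tool_pos: [0.4594, 0.0378, 0.0432]
tool_rot: [179.9, 0.1, 86.1]
force: [-4.5, -3.5, 10.7]
grip_width: 0.0121
grasp_force: 25.0
```

```bash
python3 -m creep '0 0 -0.001 0 0.005;0 0 0 0 0.005;0 0 0 0 0.005'; python3 look.py s7.png
python3 - <<'E'
import cv2
a=cv2.imread('pics/s7.png'); cv2.imwrite('pics/s8.png',cv2.resize(a[150:290,230:400],None,fx=4,fy=4,interpolation=cv2.INTER_CUBIC))
E
```

```text
time_s: 22.18
tool_pos: [0.4594, 0.0378, 0.0423]
tool_rot: [179.9, 0.1, 86.1]
force: [-4.4, -3.2, 11.3]
grip_width: 0.0121
grasp_force: 25.0
[0.4594 0.0378 0.0423] [-4.4366 -3.2157 11.2988]
scene bar 0.91 [321.1, 169.3] angle 0.015 [0.4583 0.0386 0.0631] resid [4.5057 0.4912]
```

View pics/s8.png

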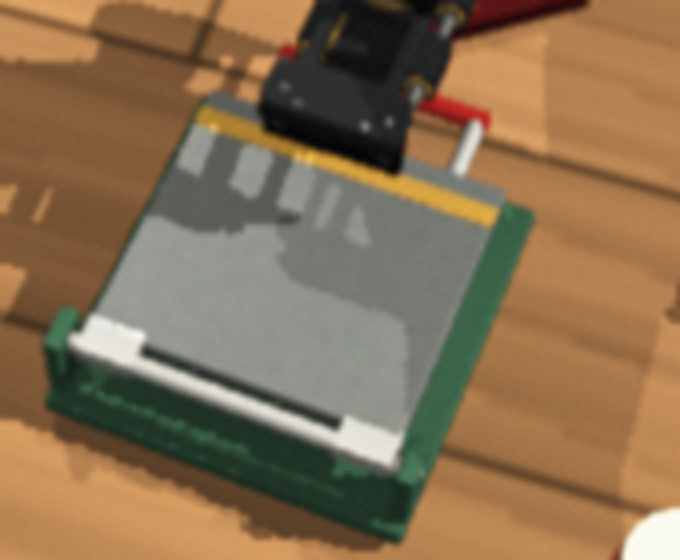

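The scene view shows the cover nearly level, the fingers on the bar at (350,100) and the yellow stripe at (350,165). The force is rising only slowly, so the pads may be slipping on the bar. I'll tighten the grip and press in small steps.

```bash
python3 -m creep '0 0 0 0 0.005;0 0 -0.0005 0 0.005;0 0 0 0 0.005' 50; python3 -m creep '0 0 -0.0005 0 0.005;0 0 0 0 0.005'
```

```text
time_s: 22.85
tool_pos: [0.4595, 0.0378, 0.042]
tool_rot: [179.9, 0.1, 86.1]
force: [-6.4, -2.6, 12.4]
grip_width: 0.0115
grasp_force: 50.0
time_s: 23.1
tool_pos: [0.4595, 0.0378, 0.0415]
tool_rot: [179.9, 0.1, 86.1]
force: [-4.5, -3.2, 14.6]
grip_width: 0.0113
grasp_force: 50.0
```

```bash
python3 -m creep '0 0 0 0 0.005;0 0 0 0 0.005;0 0 0 0 0.005;0 0 0 0 0.005;0 0 0 0 0.005;0 0 0 0 0.005;0 0 0 0 0.005;0 0 0 0 0.005';python3 - <<'E'
from meas import *
# sharper angle estimate: yellow stripe + red bar ends in scene picture, fit over z
cal=cams.calibration('scene')
fs=[];
for _ in range(3):
    im=cams.read_camera('scene').astype(float); fs.append(im); print(get_obs()['force'],get_obs()['tool_pos'])
im=np.mean(fs,0).astype(np.uint8); save('s9.png',im)
B=np.array([.558,.0315]); yaw=np.radians(-4.1); ex=np.array([np.cos(yaw),np.sin(yaw)]); ey=np.array([-ex[1],ex[0]])
hsv=cv2.cvtColor(im,cv2.COLOR_RGB2HSV); ys,xs=np.mgrid[:420,:560]
red=((hsv[...,0]<6)|(hsv[...,0]>174))&(hsv[...,1]>170)&(hsv[...,2]>110)
H=np.r_[B+.11*ex,.06]
for a in (-.02,-.01,0,.01,.02,.03,.05):
    f=lambda r,s,h: H+np.r_[(-r*np.cos(a)-h*np.sin(a))*ex+s*ey, r*np.sin(a)+h*np.cos(a)]
    print(a,'bar@+45',proj(cal,f(.21,.045,0)),'corner',proj(cal,f(.17,.085,.006)),proj(cal,f(.17,-.085,.006)))
r=red&(xs>325)&(xs<356)&(ys>165)&(ys<195); print('red right part',xs[r].min(),xs[r].max(),[(c,ys[r&(xs==c)].mean(),ys[r&(xs==c)].ptp() if 0 else np.ptp(ys[r&(xs==c)])) for c in range(338,354,3) if (r&(xs==c)).any()])
cv2.imwrite('pics/s10.png',cv2.resize(im[155:260,240:375,::-1],None,fx=5,fy=5,interpolation=cv2.INTER_CUBIC))
E
```

```text
time_s: 24.1
tool_pos: [0.4594, 0.0378, 0.0415]
tool_rot: [179.9, 0.1, 86.1]
force: [-5.8, -2.8, 13.4]
grip_width: 0.0116
grasp_force: 50.0
[-5.8235 -3.1508 13.0429] [0.4595 0.0378 0.0415]
[-6.307  -3.5673 14.2384] [0.4594 0.0378 0.0415]
[-5.5142 -2.9078 13.188 ] [0.4594 0.0378 0.0415]
-0.02 bar@+45 [344.7015 178.3246] corner [356.3664 197.0195] [282.604  171.4141]
-0.01 bar@+45 [344.7906 177.7689] corner [356.4654 196.5579] [282.6098 170.9351]
0 bar@+45 [344.8768 177.2188] corner [356.5621 196.1016] [282.6125 170.4611]
0.01 bar@+45 [344.96   176.6743] corner [356.6563 195.6505] [282.6121 169.9919]
0.02 bar@+45 [345.0401 176.1355] corner [356.7481 195.2047] [282.6086 169.5276]
0.03 bar@+45 [345.1172 175.6025] corner [356.8375 194.7643] [282.6021 169.0684]
0.05 bar@+45 [345.2621 174.5542] corner [357.0087 193.8998] [282.5796 168.1652]
red right part 335 351 [(338, np.float64(176.0), np.int64(4)), (341, np.float64(177.0), np.int64(4)), (344, np.float64(178.0), np.int64(4)), (347, np.float64(178.0), np.int64(2)), (350, np.float64(178.5), np.int64(1))]
```

View pics/s10.png

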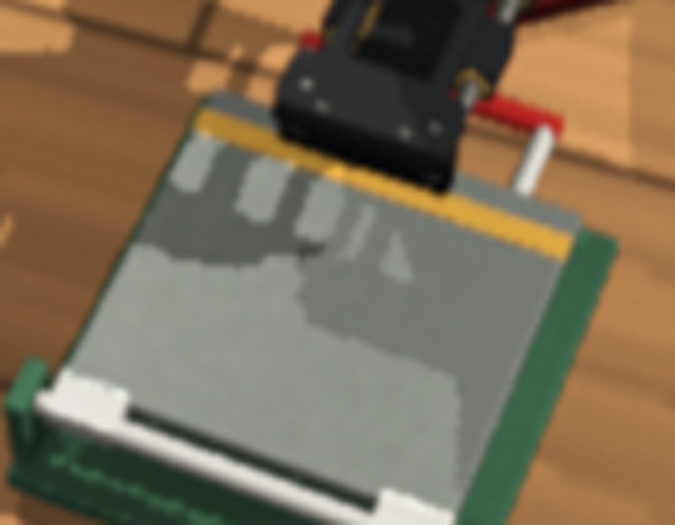

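The cover plate looks level, with its front right corner at about (580,220) in the crop. The bar's row (about 177.5) matches angle 0 and the force is steady at about 13.5 N, so the bed is on its stop. I'll hold it there a little longer.

```bash
python3 -m creep '0 0 0 0 0.005;0 0 0 0 0.005;0 0 0 0 0.005;0 0 0 0 0.005;0 0 0 0 0.005;0 0 0 0 0.005;0 0 0 0 0.005;0 0 0 0 0.005'; python3 -m creep '0 0 0 0 0.005;0 0 0 0 0.005;0 0 0 0 0.005;0 0 0 0 0.005;0 0 0 0 0.005;0 0 0 0 0.005'
```

```text
time_s: 25.25
tool_pos: [0.4594, 0.0378, 0.0415]
tool_rot: [179.9, 0.1, 86.1]
force: [-6.0, -2.4, 13.3]
grip_width: 0.0115
grasp_force: 50.0
time_s: 26.0
tool_pos: [0.4594, 0.0378, 0.0415]
tool_rot: [179.9, 0.1, 86.1]
force: [-6.5, -3.1, 14.3]
grip_width: 0.0118
grasp_force: 50.0
```

```bash
python3 -m creep '0 0 0.002 0 0.005;0 0 0.002 0 0.005;0 0 0.002 0 0.005;0 0 0.002 0 0.005;0 0 0.002 0 0.005;0 0 0 0 0.005;0 0 0 0 0.005'
```

```text
time_s: 26.88
tool_pos: [0.4595, 0.0378, 0.0506]
tool_rot: [179.9, 0.0, 86.1]
force: [0.8, -4.9, 2.6]
grip_width: 0.0118
grasp_force: 50.0
```

```bash
python3 -m creep '0 0 0.002 0 0.005;0 0 0 0 0.005;0 0 0 0 0.005' 15; python3 -m creep '0 0 0 0 0.02;0 0 0 0 0.03;0 0 0 0 0.035;0 0 0 0 0.04;0 0 0 0 0.04;0 0 0 0 0.04;0 0 0 0 0.04'
```

```text
time_s: 27.25
tool_pos: [0.4595, 0.0378, 0.0526]
tool_rot: [179.9, 0.0, 86.1]
force: [0.7, -5.0, 1.4]
grip_width: 0.0124
grasp_force: 15.0
time_s: 28.12
tool_pos: [0.4588, 0.0386, 0.0523]
tool_rot: [180.0, 0.0, 86.1]
force: [-0.5, -0.0, -0.2]
grip_width: 0.0398
grasp_force: 0.0
```

```bash
python3 -m creep '0 0 0.02 0 0.04;0 0 0.04 0 0.04;0 0 0.05 0 0.04;0 0 0.05 0 0.04;0 0 0.05 0 0.04;0 0 0 0 0.04;0 0 0 0 0.04'; python3 -m creep '-0.01 -0.06 0 0 0.04;0 -0.06 0 0 0.04;0 -0.06 0 0 0.04;0 -0.06 0 0 0.04;0 0 0 0 0.04;0 0 0 0 0.04'; python3 look.py s11.png
python3 - <<'E'
import cv2
a=cv2.imread('pics/s11.png'); cv2.imwrite('pics/s12.png',a[60:400,100:530])
E
```

```text
time_s: 29.0
tool_pos: [0.4585, 0.0384, 0.2618]
tool_rot: [-180.0, 0.0, 86.1]
force: [-0.6, 0.1, -1.2]
grip_width: 0.0399
grasp_force: 0.0
time_s: 29.75
tool_pos: [0.4482, -0.2004, 0.2607]
tool_rot: [-179.9, -0.1, 86.2]
force: [-0.0, 0.3, -0.0]
grip_width: 0.0404
grasp_force: 0.0
[ 0.4482 -0.2004  0.2607] [-0.0258  0.2517 -0.0129]
top bar 0.97 [266.9, 253.9] angle 0.155 [0.4608 0.0385 0.0924] resid [-0.0936  0.0439]
scene bar 0.63 [325.3, 169.1] angle 0.025 [0.4583 0.0386 0.0652] resid [0.3533 0.1492]
scene bar 0.27 [288.8, 248.7] angle 1.895 [0.7344 0.0189 0.2591] resid [-17.4211 -19.7815]
```

View pics/s12.png

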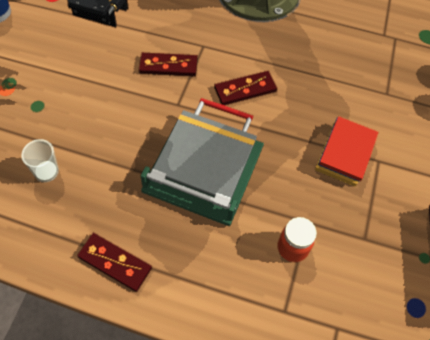

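The cover is resting on the plaque with its bar at (225,112). The cup (40,160), jar (297,240) and boxes (348,150) are unmoved. As a last check, I'll compare the bar's height now with its height while pressed.

Run:
```python
import cv2,numpy as np
for f in ('s9','s11'):
    h=cv2.cvtColor(cv2.imread(f'pics/{f}.png'),cv2.COLOR_BGR2HSV)
    y=[i for c in range(340,347) for i in np.where(((h[160:195,c,0]<6)|(h[160:195,c,0]>174))&(h[160:195,c,1]>150)&(h[160:195,c,2]>80))[0]+160]
    print(f,np.mean(y),len(y))
a,b=[cv2.cvtColor(cv2.imread(f'pics/{f}.png'),cv2.COLOR_BGR2GRAY)[178:205,335:358].astype(np.float32) for f in('s9','s11')]
print(cv2.phaseCorrelate(a,b,cv2.createHanningWindow(a.shape[::-1],cv2.CV_32F)))
```

```text
s9 177.61111111111111 36
s11 174.71428571428572 35
((-0.1113763245073951, -0.4782891357014645), 0.9278600826675509)
```

```bash
python3 -c "
from cell import ticket
print(ticket.sign_off())"
```

```text
the job is handed in; nothing more can be done
None
```

I handed the job in at about 30 s: the plaque is in the bed painted face up, and the cover was lowered in the grip, pressed to the stop at about 13–14 N for over 2 s, and left resting on the plaque; the jar, cup and boxes look unmoved, and no verdict came back.

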